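# Index the flaring-press turret to its gauge stop and set the tube length

## Robot

A 7-joint arm with a two-finger parallel gripper is mounted at the origin on the work surface. World frame = base frame: x ahead of the robot, y to its left, z up, the work surface at z = 0. Lengths are in mm, angles in degrees, forces in N, time in s.
With the tool pointing down it reaches from about 425 to 950 mm from the base axis. Payload 4.7 kg.
Tool frame: the origin (TCP) lies on the mounting face of the last link; the fingertips stand 173 mm ahead of it and the grasp point (between the pads) lies 155 mm ahead of it (r.grip_point_offset is the distance from the TCP to the grasp point, in mm); z points along the fingers, y is the line along which they close (so a half turn about z gives the same grasp; the last joint's range is limited). The gripper opens to 85 mm and grips with 20 to 120 N. Pads are 22 mm wide; open, the fingers measure 114 mm over their backs; the gripper's body (76 mm by 85 mm) begins 54 mm behind the grasp point. The pads swing forward as they close: fully open they stand 13 mm farther back than shut.
Start: joints at [-76.427, 26.849, -2.785, 87.806, 1.381, 65.374, -4.715], TCP at [177.271, 651.311, 404.735] pointing down, gripper open.
Joint ranges: [-148.3, 148.3], [-19.14, 114.17], [-79.39, 73.82], [5.75, 140.21], [-59.74, 239.74], [12.07, 113.84], [-152.46, 152.46]. Speed limits (degrees/s): [147.25, 147.25, 180, 180, 180, 180, 180].

## Interface

Orientations are given as [roll, pitch, yaw] about the fixed x, y, z axes, in that order (R = Rz(yaw) Ry(pitch) Rx(roll)).
In Python, from cell import r, viewer gives the robot as it stands. The module is installed in compiled form; this text tells all that it offers.
- The arm moves only by the shell command python3 -m jog 'ROWS'. ROWS is JSON, a list of rows, each an object of numbers: "wx", "wy", "wz": the turn, a rotation vector about the world's x, y, z in degrees; "dx", "dy", "dz": the shift along the world's x, y, z in cm; "claw": the finger opening in cm, from 0 to 8.54. In form: [{"wx": .., "wy": .., "wz": .., "dx": .., "dy": .., "dz": .., "claw": ..}, ...]. A call has 1 to 20 rows; each row is the pose to reach, as a shift and turn from the pose commanded when the call began; what a row does not reach only later rows make up. A row lasts 1/8 s, in which the tool goes at most 62.5 mm and 10.7 degrees, less where a joint would pass 70% of its speed; a pose out of reach is approached as far as the arm can. A call with a gripper value outside its range is refused whole. The fingers move at their own pace and stop on an object; the grip force is fixed at half the most. Time passes only in rows, so rows that repeat a pose let the fingers close. It gives the time, the measured TCP pose, the force, the opening and the grip force at its end, in the units of the state.
- r.read_state(): the state, without advancing time (a new reading comes with each control period).
- viewer.read_camera(name): name is "scene" or "top" or "wrist"; returns a dict with "image" (384x512x3 uint8, red, green, blue), "z_map" (384x512 float32, mm along the optical axis (not along the pixel's ray), 0 where there is no reading), "fov_y" (degrees; the focal length in pixels is half the picture's height over the tangent of half this angle, whatever the lens; pixels are square), "cx", "cy" (the principal point, pixels), "extrinsics" (4x4, takes a point from world to camera coordinates); the wrist camera has in their place "mount" (4x4, takes a point from camera to tool coordinates, whose origin is the TCP and whose axes are the flange's). Camera axes: x right, y up, looking along -z (the intrinsics and any distortion apply to the point x, -y, -z); pixel columns grow to the right and rows downward; lengths in mm; the calibration is good to about 2 mm. A picture is of the moment at which its call begins: read the wrist's pose just before it.
- r.job_done(): hands the job in; it is judged then, once.
The state is a dict: "time": time; "qpos": joint angles; "qvel": joint speeds; "joint_torque": joint torques, N m; "tcp_pos": TCP position; "orientation": TCP orientation; "ft_force": force on the tool from outside, world axes, zero at the start; "wrist_torque": the same for the moment, N m; "opening": finger opening in mm; "finger_force": force on a finger pad.
Only numpy, scipy, OpenCV 4.12 (cv2) and the standard library are available. Lean on these libraries where they do the work, as an engineer would, in place of code of your own. Each camera call takes 0.05 s, during which the arm holds its last target. There are 200 camera calls.

## Task

Set the brake tube to length in the blue flaring press. With the lever's catch bolt still in, click the turret round by its finger tabs until the brass gauge stop (the red-marked station, three clicks from the white-marked one) has clicked in at the top, in line with the tube; then slide the red-knobbed catch bolt fully out, push the lever down until you feel the ram come up hard on its stop, hold it firmly there a moment, and let the lever come back up. Move the tube with the gauge only, never with the gripper, leave the catch out and the gauge in line, and do not disturb the things lying around.

Things in the scene. Friction and masses are not known exactly. Their poses are not given: they have to be found in the camera images.
- press: Blue tube-flaring press fixed to the bench; base 140 x 335 x 12 mm, origin on the bench under the turret's middle. Its y axis is the tool axis: dies and tube at -y (y -135 to -75 mm, clamp screw to 170 mm high), ram housing at y 46 to 141 mm (117 mm high), lever beyond; x points away from the robot at yaw 0, z up. All heights are above the bench, all x and y in this frame.
- ram: Ram with its turret; origin in the middle of the six-station turret, on its level axis (along y), x 0, y 0, 85 mm high; axes as the press. Steel disc 68 mm across, 24 mm thick. Six aluminium finger tabs stand out from its rim like a star, half-way between the stations: 16 mm thick, 20 mm wide along y, tips 62 mm from the axis. Station clicked in: two tabs lean 30 deg to either side of upright, tips about 135 to 142 mm high.
- turret (a joint): Turret angle, rad, endless both ways; 0 or a whole turn = gauge stop at the top; one click = 1.047. It grows as the top goes to +x. Closed fingers let down behind an upper tab, tips 125 to 140 mm high, can push it over the top along x, rising with it so as not to jam: one click. A sprung roller resists (6 to 10 N at a tab) up to half a click, then snaps it on once the fingers are out of the way.
- gauge_tip (a point): Centre of the flat end of the brass gauge stop (13 mm thick), 22 mm out from the turret's die-side face, 24 mm from the turret axis. The other five punches are dark, pointed and 3 to 8 mm longer: they would push the tube too far. A red patch on the rim marks the gauge stop's station, a white patch the one opposite, three clicks away. Axes turn with the turret, z from axis to gauge stop.
- tube_end (a point): Centre of the end of the copper-coloured brake tube (10 mm thick, 240 mm long), which lies in the dies along y, 109 mm high, and sticks out of them towards the turret. It is nipped lightly: it slides back (to -y) when pushed with about 9 N, and nothing pulls it out again. Axes as the press.
- ram_shoulder (a point): Centre of the front face of the steel shoulder on the ram's bracket (x 52 mm, 30 mm high), which meets the stop collar. Ram, turret and shoulder travel to -y together, 42 mm per rad of the lever.
- stop: Brass stop collar (22 mm across) on the far guide rod; origin in the centre of its rear (+y) face, x 52 mm, 30 mm high. It is set anywhere within 6 mm (y -4 to +2 mm), so the lever comes to its stop at 0.70 to 0.87 rad: feel for it. When the shoulder meets it with the gauge stop in line, the tube end is 66 mm to the -y side of this face. Axes as the press.
- lever (a joint): Lever angle, rad: 0 = up (leaning 45 deg over to +y), growing as it is pushed to +y and down; 0.79 = level. Pivot at x 0, y 95 mm, 150 mm high. A spring (5 to 12 N at the middle of the grip) brings it back up when let go. At its stop the force rises steeply; a firm push home is 16 to 25 N at the grip.
- lever_grip (a point): Middle of the lever's black rubber grip (28 mm thick, 120 mm long, red ring at its inner end), on its centre line, 160 mm from the pivot. The grip's upper side can be pushed with closed fingers in an arc about the pivot. Axes turn with the lever.
- catch (a joint): Travel of the catch bolt, m: 0 to 0.004 = in (it lies across under the lever and blocks it), 0.030 = fully out, at its stop. It slides to +x with about 3 N and stays where it is left.
- catch_knob (a point): On the catch bolt's upright stem (13 mm thick), 18 mm below the middle of the red ball (22 mm across) on top of it: x 88 mm plus the joint's value, y 147 mm, 196 mm high. The bolt itself (12 mm thick) is 176 mm high; its blue bracket ends at x 32 mm, leaving 49 mm between bracket and stem for closed fingers to enter from above and push the stem out (+x). Axes as the press.
- funnel: Orange plastic funnel standing on its mouth, 100 mm across, 140 mm high; origin under its centre. Leave alone.
- tin: Open square tin, 85 x 85 x 90 mm; origin under its centre. Leave alone.
- spanner: Steel spanner, 190 mm long, lying on the bench. Leave alone.
- gear: Dark gear wheel, 85 mm across, 15 mm thick, lying flat on the bench. Leave alone.

How it is judged:
By the outcome, as a careful person would: the job done as asked, in the order asked, and still so for the second after the job is handed in, with the robot touching nothing.
It also fails if it takes over 70 s, if anything falls off the work surface, if the arm or the gripper's body presses on something with over 40 N, if the wrist force passes 120 N, or if a joint passes its speed limit or range.

## Working session

There is one attempt and no reset: what is moved stays moved. The work goes in short steps, Python scripts to look and compute and a shell command to move; the robot and the scene stay as the last step left them, time stands still between calls to the robot, and variables do not carry over. Pictures are saved under pics/ and viewed, at most 10 in all, crops included, and the job is handed in when it is done.

```bash
mkdir -p pics; cat > h.py <<'E'
import numpy as np, cv2
from cell import r, viewer
def shot(n):
    s=r.read_state(); c=viewer.read_camera(n); c['s']=s; return c
def save(c,f,crop=None,k=1):
    im=c['image'][:,:,::-1]
    if crop: x0,y0,x1,y1=crop; im=im[y0:y1,x0:x1]
    im=cv2.resize(im,None,fx=k,fy=k,interpolation=cv2.INTER_CUBIC); cv2.imwrite('pics/'+f,im)
def world(c,u,v,z=None):
    f=192/np.tan(np.radians(c['fov_y']/2)); z=c['z_map'][v,u] if z is None else z
    p=np.array([(u-c['cx'])*z/f,-(v-c['cy'])*z/f,-z,1])
    return (np.linalg.inv(c['extrinsics'])@p)[:3].round(1)
def pix(c,P):
    f=192/np.tan(np.radians(c['fov_y']/2)); q=c['extrinsics']@np.append(P,1)
    return np.array([c['cx']+f*q[0]/-q[2], c['cy']-f*q[1]/-q[2]]).round(1)
E
python3 - <<'E'
from h import *
for n in('scene','top'):
    c=shot(n); save(c,n+'0.png',k=1.5); np.savez('pics/'+n,**{k:v for k,v in c.items() if k!='s'})
    print(c['fov_y'],c['cx'],c['cy'],[k for k in c])
print(c['s'])
E
```

```text
57.081498440345534 259.4562715585362 189.32263792843347 ['image', 'z_map', 'fov_y', 'cx', 'cy', 'extrinsics', 's']
53.13012114368875 257.3871637821229 184.0392643450676 ['image', 'z_map', 'fov_y', 'cx', 'cy', 'extrinsics', 's']
{'time': 0.05, 'qpos': array([-76.42740728,  26.89772588,  -2.78287437,  87.87513979,
         1.3807669 ,  65.37564563,  -4.71448622]), 'qvel': array([-0.00870086, -0.02184117,  0.00521727, -0.04095366, -0.04497825,
       -0.04111851, -0.045105  ]), 'joint_torque': array([ 8.34983475e-04, -5.11969471e+01, -4.75243712e-02, -2.38659400e+01,
        1.07601023e-02,  4.18199037e-03, -2.68800363e-05]), 'tcp_pos': array([177.22529819, 651.05763541, 403.64560016]), 'orientation': array([-1.79885142e+02,  4.90134065e-03,  1.64773069e+02]), 'ft_force': array([-0.40111732,  0.04723644,  0.17237277]), 'wrist_torque': array([-0.07496534, -0.02750752,  0.04549605]), 'finger_force': 0.0, 'opening': 85.46229631420988}
```

View pics/scene0.png

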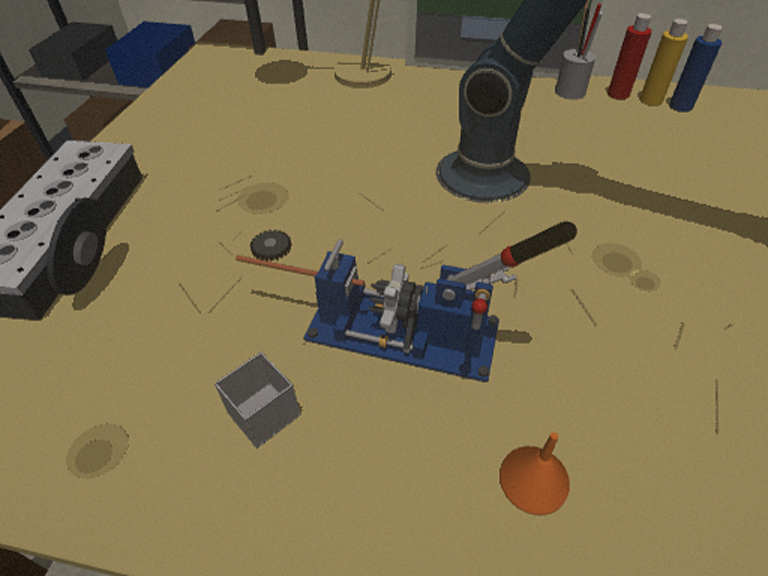

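View pics/top0.png

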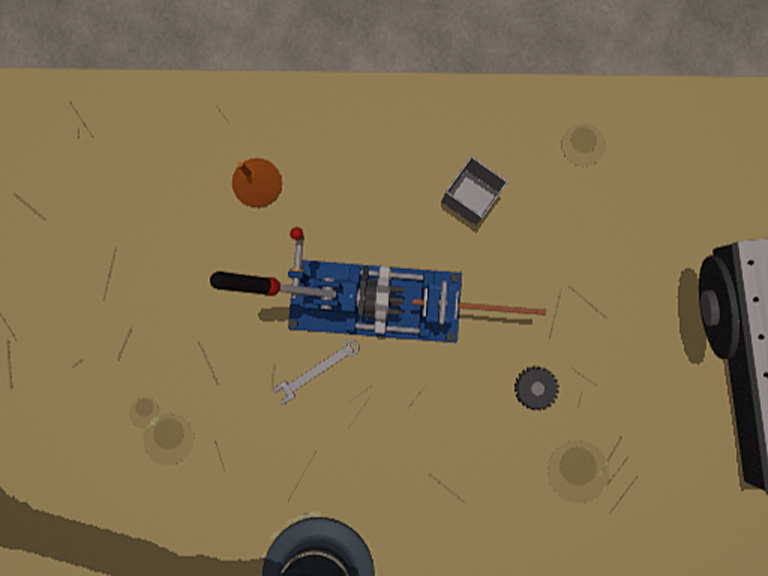

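The scene and top views show the press with dies at right (top view, ~(440,303)/1.5), the lever at left (grip ~(245,283)/1.5), the red catch ball at (297,233)/1.5, and the spanner at (315,372)/1.5 near the press. Next, enlarged crops.

```bash
python3 - <<'E'
from h import *
for n,cr in(('top',(130,145,380,255)),('scene',(195,140,395,260))):
    c=np.load('pics/'+n+'.npz'); save(c,n+'1.png',cr,3.2 if n=='top' else 4)
c=dict(np.load('pics/top.npz'))
print('ext',c['extrinsics'].round(3))
for u,v in [(198,156),(190,190),(164,188),(150,187),(256,190),(340,206),(360,208)]: print(u,v,world(c,u,v))
E
```

```text
ext [[ 1.300000e-02 -1.000000e+00 -5.000000e-03 -1.302550e+02]
 [ 9.960000e-01  1.300000e-02  8.300000e-02 -5.699440e+02]
 [-8.300000e-02 -6.000000e-03  9.970000e-01 -1.105896e+03]
 [ 0.000000e+00  0.000000e+00  0.000000e+00  1.000000e+00]]
198 156 [621.6  21.5 223.5]
190 190 [538.4  38.7 223.6]
164 188 [538.6  88.  278.6]
150 187 [538.6 112.5 304.8]
256 190 [ 546.1 -120.   140.3]
340 206 [ 507.7 -346.6  112.4]
360 208 [ 503.  -400.2  112.7]
```

View pics/top1.png

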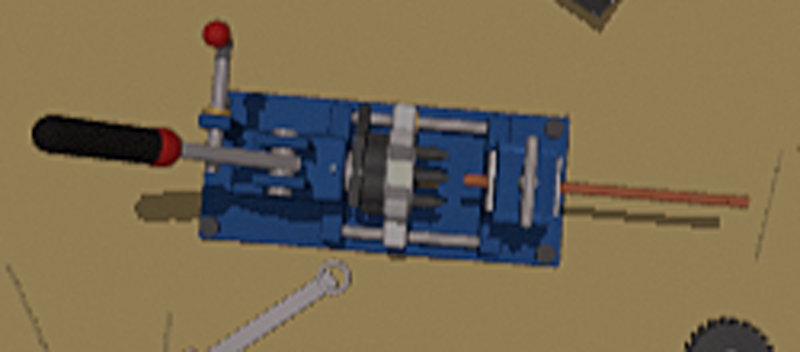

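View pics/scene1.png

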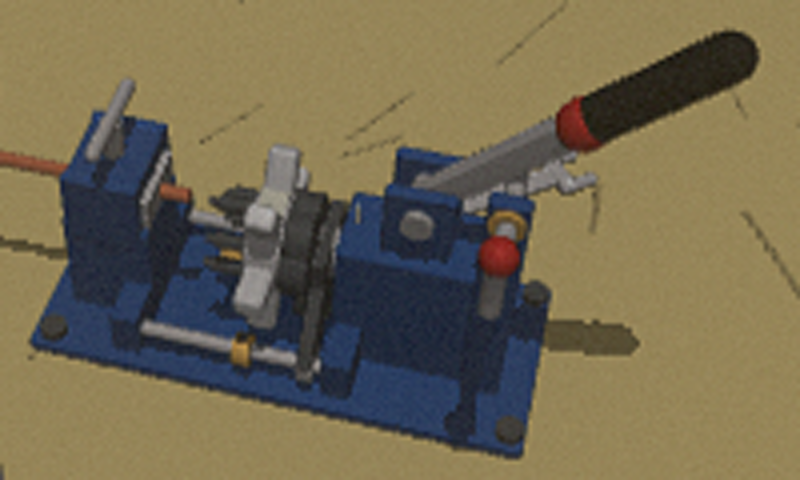

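```bash
cat > press.py <<'E'
from h import *
from scipy.optimize import least_squares
T=dict(np.load('pics/top.npz')); S=dict(np.load('pics/scene.npz'))
def W(p,P): 
    a=np.radians(p[2]); return np.array([p[0]+P[0]*np.cos(a)-P[1]*np.sin(a), p[1]+P[0]*np.sin(a)+P[1]*np.cos(a), P[2]])
E
python3 - <<'E'
from press import *
t=lambda x,y:(x/3.2+130,y/3.2+145)
s=lambda x,y:(x/4+195,y/4+140)
obs=[(T,(88,147,214),t(217,33)),(S,(88,147,214),s(498,257))]
for q,P in [((228,92),(70,1)),((568,116),(70,0)),((558,266),(-70,0)),((200,238),(-70,1))]: obs.append((T,P,t(*q)))
for q,P in [((32,345),(70,0)),((521,457),(70,1)),((550,290),(-70,1))]: obs.append((S,P,s(*q)))
def f(p):
    o=[]
    for c,P,q in obs:
        if len(P)==2: P=(P[0],p[3]+335*P[1],12 if c is T else 6)
        o+=list(pix(c,W(p,P))-q)
    return o
R=least_squares(f,[540,-100,-5,-150],x_scale=[10,10,1,10]); print(R.x.round(2)); print(np.reshape(R.fun,(-1,2)).round(1).tolist())
p=R.x; print('tip t',t(467,180))
for a in range(0,360,30):
    A=np.radians(a); 
    print(a,'gauge S',((pix(S,W(p,(24*np.sin(A),-34,85+24*np.cos(A))))-[195,140])*4).round(),'T',((pix(T,W(p,(24*np.sin(A),-34,85+24*np.cos(A))))-[130,145])*3.2).round(),'tab tip S',((pix(S,W(p,(62*np.sin(A),0,85+62*np.cos(A))))-[195,140])*4).round(),'T',((pix(T,W(p,(62*np.sin(A),0,85+62*np.cos(A))))-[130,145])*3.2).round())
for nm,P in [('grip',(0,95+160*.7071,150+160*.7071)),('pivot',(0,95,150)),('knob',(88,147,196)),('turret',(0,0,85)),('collar',(52,0,30))]:
    w=W(p,P); print(nm,w.round(1),((pix(T,w)-[130,145])*3.2).round(),((pix(S,w)-[195,140])*4).round())
E
```

```text
[ 540. -100.   -5. -150.]
[[-6.0, -6.4], [5.7, 5.6], [-10.9, -8.3], [-5.4, -4.8], [-6.6, -4.5], [-7.6, -7.2], [3.4, 3.8], [5.4, 6.9], [6.3, 6.3]]
tip t (275.9375, 201.25)
0 gauge S [239. 220.] T [420. 157.] tab tip S [291. 190.] T [379. 150.]
30 gauge S [233. 237.] T [421. 144.] tab tip S [277. 235.] T [383. 114.]
60 gauge S [230. 256.] T [422. 134.] tab tip S [266. 288.] T [386.  90.]
90 gauge S [228. 272.] T [422. 132.] tab tip S [262. 330.] T [388.  84.]
120 gauge S [230. 280.] T [422. 136.] tab tip S [266. 350.] T [388.  98.]
150 gauge S [234. 279.] T [421. 147.] tab tip S [276. 344.] T [386. 125.]
180 gauge S [240. 269.] T [420. 160.] tab tip S [289. 316.] T [382. 159.]
210 gauge S [246. 252.] T [418. 174.] tab tip S [302. 274.] T [379. 192.]
240 gauge S [249. 234.] T [417. 183.] tab tip S [311. 228.] T [375. 217.]
270 gauge S [250. 218.] T [417. 187.] tab tip S [316. 189.] T [373. 226.]
300 gauge S [249. 210.] T [417. 182.] tab tip S [313. 165.] T [373. 216.]
330 gauge S [245. 210.] T [418. 172.] tab tip S [305. 164.] T [375. 189.]
grip [558.1 107.3 263.1] [ 88. 112.] [679. 120.]
pivot [548.3  -5.4 150. ] [262. 139.] [445. 220.]
knob [640.5  38.8 196. ] [202.  17.] [516. 301.]
turret [ 540. -100.   85.] [380. 155.] [290. 256.]
collar [ 591.8 -104.5   30. ] [388. 102.] [267. 370.]
```

```bash
sed -i 's/q\[1\]\/-q\[2\]\]).round(1)/q[1]\/-q[2]])/' h.py
python3 - <<'E'
from press import *
t=lambda x,y:(x/3.2+130,y/3.2+145)
s=lambda x,y:(x/4+195,y/4+140)
obs=[(T,(88,147,214),t(217,33)),(S,(88,147,214),s(498,257))]
for q,P in [((228,92),(70,1)),((568,116),(70,0)),((558,266),(-70,0)),((200,238),(-70,1))]: obs.append((T,P,t(*q)))
for q,P in [((32,345),(70,0)),((521,457),(70,1)),((550,290),(-70,1))]: obs.append((S,P,s(*q)))
def f(p):
    o=[]
    for c,P,q in obs:
        if len(P)==2: P=(P[0],p[3]+335*P[1],12 if c is T else 6)
        o+=list(pix(c,W(p,P))-q)
    return o
R=least_squares(f,[540,-100,-5,-150],x_scale=[10,10,1,10]); print(R.x.round(2)); print(np.reshape(R.fun,(-1,2)).round(1).tolist())
p=R.x; np.save('p.npy',p)
for a in range(0,360,30):
    A=np.radians(a); 
    print(a,'gauge S',((pix(S,W(p,(24*np.sin(A),-34,85+24*np.cos(A))))-[195,140])*4).round(),'T',((pix(T,W(p,(24*np.sin(A),-34,85+24*np.cos(A))))-[130,145])*3.2).round(),'tab tip S',((pix(S,W(p,(62*np.sin(A),0,85+62*np.cos(A))))-[195,140])*4).round(),'T',((pix(T,W(p,(62*np.sin(A),0,85+62*np.cos(A))))-[130,145])*3.2).round())
for nm,P in [('grip',(0,95+160*.7071,150+160*.7071)),('pivot',(0,95,150)),('knob',(88,147,196)),('turret',(0,0,85)),('collar',(52,0,30))]:
    w=W(p,P); print(nm,w.round(1),((pix(T,w)-[130,145])*3.2).round(),((pix(S,w)-[195,140])*4).round())
E
```

```text
[ 524.91 -115.15   -4.11 -154.56]
[[-0.7, 0.6], [-0.2, -1.7], [-4.9, -2.2], [1.0, -0.3], [0.6, 0.1], [-0.8, -0.9], [-1.8, -1.2], [-1.3, -0.5], [-0.7, 0.1]]
0 gauge S [221. 200.] T [437. 175.] tab tip S [272. 169.] T [397. 169.]
30 gauge S [215. 216.] T [439. 161.] tab tip S [258. 214.] T [400. 132.]
60 gauge S [212. 235.] T [439. 151.] tab tip S [248. 265.] T [403. 108.]
90 gauge S [211. 251.] T [439. 148.] tab tip S [245. 307.] T [404. 102.]
120 gauge S [213. 260.] T [439. 153.] tab tip S [249. 328.] T [403. 114.]
150 gauge S [217. 259.] T [438. 163.] tab tip S [259. 323.] T [401. 141.]
180 gauge S [223. 249.] T [436. 177.] tab tip S [272. 295.] T [399. 176.]
210 gauge S [228. 233.] T [435. 191.] tab tip S [284. 254.] T [396. 209.]
240 gauge S [231. 214.] T [435. 200.] tab tip S [293. 209.] T [393. 234.]
270 gauge S [232. 199.] T [435. 204.] tab tip S [296. 169.] T [392. 244.]
300 gauge S [230. 190.] T [435. 200.] tab tip S [294. 145.] T [392. 235.]
330 gauge S [226. 190.] T [436. 189.] tab tip S [285. 144.] T [394. 207.]
grip [539.8  92.5 263.1] [108. 137.] [650.  92.]
pivot [531.7 -20.4 150. ] [280. 159.] [423. 196.]
knob [623.2  25.2 196. ] [219.  39.] [493. 272.]
turret [ 524.9 -115.1   85. ] [398. 173.] [272. 235.]
collar [ 576.8 -118.9   30. ] [403. 119.] [250. 348.]
```

```bash
python3 - <<'E'
from press import *
t=lambda x,y:(x/3.2+130,y/3.2+145)
s=lambda x,y:(x/4+195,y/4+140)
obs=[(T,(88,147,214),t(217,33)),(S,(88,147,214),s(498,257)),(T,(0,-247,109),t(660,195)),]
for q,P in [((568,116),(70,0)),((558,266),(-70,0)),((200,238),(-70,1))]: obs.append((T,P,t(*q)))
for q,P in [((32,345),(70,0)),((521,457),(70,1)),((550,290),(-70,1))]: obs.append((S,P,s(*q)))
def f(p):
    o=[]
    for c,P,q in obs:
        if len(P)==2: P=(P[0],p[3]+335*P[1],12 if c is T else 6)
        o+=list(pix(c,W(p,P))-q)
    return o
R=least_squares(f,[540,-100,-5,-150],x_scale=[10,10,1,10],loss='soft_l1'); print(R.x.round(2)); print(np.reshape(R.fun,(-1,2)).round(1).tolist())
p=R.x; np.save('p.npy',p)
for nm,P in [('grip',(0,95+160*.7071,150+160*.7071)),('knob',(88,147,196)),('turret',(0,0,85))]:
    w=W(p,P); print(nm,w.round(1))
k=8; cr=(235,165,310,240)
im=cv2.resize(S['image'][cr[1]:cr[3],cr[0]:cr[2],::-1],None,fx=k,fy=k,interpolation=cv2.INTER_CUBIC)
im=cv2.convertScaleAbs(im,alpha=1.6)
for a in range(0,360,60):
    A=np.radians(a)
    for y,col in((-12,(0,255,0)),(-34,(0,0,255))):
        q=((pix(S,W(p,(24*np.sin(A),y,85+24*np.cos(A))))-cr[:2])*k).astype(int); cv2.circle(im,tuple(map(int,q)),3,col,-1); cv2.putText(im,str(a),tuple(map(int,q)),0,.4,col)
cv2.imwrite('pics/tur.png',im)
E
```

```text
[ 525.6  -114.02   -4.1  -153.26]
[[-1.1, 0.3], [0.4, -1.4], [8.6, 0.1], [0.1, -0.6], [-0.3, -0.2], [-1.7, -1.1], [-1.0, -0.8], [-0.4, -0.1], [0.1, 0.4]]
grip [540.5  93.6 263.1]
knob [623.9  26.3 196. ]
turret [ 525.6 -114.    85. ]
```

View pics/tur.png

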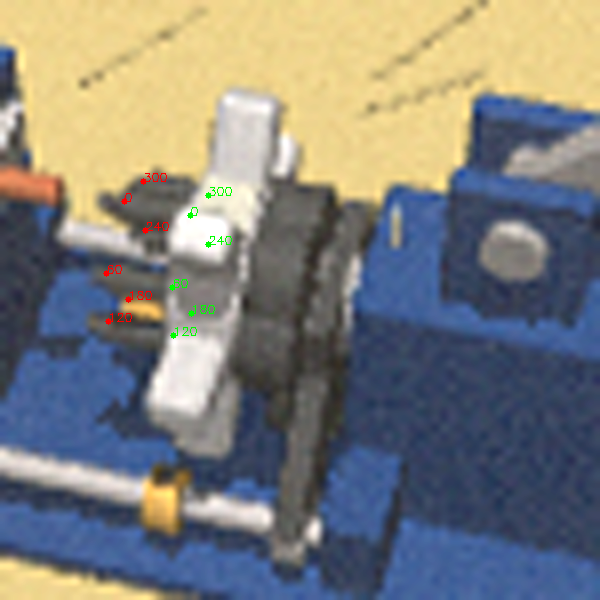

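The overlay shows that the brass gauge (at ~(148,308)) matches the 180° station, with the white patch on top at (230,200) and the tabs clicked in. That means three clicks are needed. I'll move above the turret on the robot's side.

```bash
python3 -m jog '[{"dz":5,"claw":0},{"dx":5,"dy":-5,"dz":11,"claw":0},{"dx":22,"dy":-35,"dz":13,"wz":5,"claw":0},{"dx":22,"dy":-35,"dz":13,"wz":5,"claw":0},{"dx":22,"dy":-35,"dz":13,"wz":5,"claw":0},{"dx":22,"dy":-35,"dz":13,"wz":5,"claw":0},{"dx":22,"dy":-35,"dz":13,"wz":11.1,"claw":0},{"dx":22,"dy":-35,"dz":13,"wz":11.1,"claw":0},{"dx":29.2,"dy":-76.1,"dz":13,"wz":11.1,"claw":0},{"dx":29.2,"dy":-76.1,"dz":13,"wz":11.1,"claw":0},{"dx":29.2,"dy":-76.1,"dz":13,"wz":11.1,"claw":0},{"dx":29.2,"dy":-76.1,"dz":13,"wz":11.1,"claw":0},{"dx":29.2,"dy":-76.1,"dz":13,"wz":11.1,"claw":0},{"dx":29.2,"dy":-76.1,"dz":13,"wz":11.1,"claw":0},{"dx":29.2,"dy":-76.1,"dz":13,"wz":11.1,"claw":0},{"dx":29.2,"dy":-76.1,"dz":10,"wz":11.1,"claw":0},{"dx":29.2,"dy":-76.1,"dz":5,"wz":11.1,"claw":0},{"dx":29.2,"dy":-76.1,"dz":0,"wz":11.1,"claw":0},{"dx":29.2,"dy":-76.1,"dz":0,"wz":11.1,"claw":0}]'
python3 - <<'E'
from h import *
c=shot('scene'); save(c,'s2.png',(195,100,395,260),4)
E
```

```text
$[0]: bad value
```

View pics/s2.png

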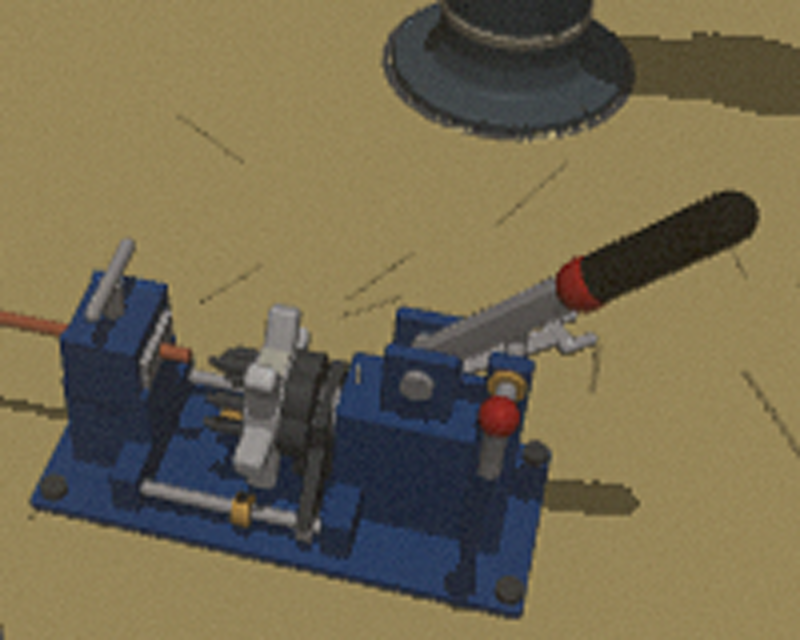

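The call was refused (each row needs all the fields), so nothing moved and the picture shows the press unchanged. I'll send it again with every field filled in.

```bash
python3 -m jog '[{"wx":0,"wy":0,"wz":0,"dx":0,"dy":0,"dz":5,"claw":0},{"wx":0,"wy":0,"wz":0,"dx":5,"dy":-5,"dz":11,"claw":0},{"wx":0,"wy":0,"wz":5,"dx":22,"dy":-35,"dz":13,"claw":0},{"wx":0,"wy":0,"wz":5,"dx":22,"dy":-35,"dz":13,"claw":0},{"wx":0,"wy":0,"wz":5,"dx":22,"dy":-35,"dz":13,"claw":0},{"wx":0,"wy":0,"wz":5,"dx":22,"dy":-35,"dz":13,"claw":0},{"wx":0,"wy":0,"wz":11.1,"dx":22,"dy":-35,"dz":13,"claw":0},{"wx":0,"wy":0,"wz":11.1,"dx":22,"dy":-35,"dz":13,"claw":0},{"wx":0,"wy":0,"wz":11.1,"dx":29.2,"dy":-76.1,"dz":13,"claw":0},{"wx":0,"wy":0,"wz":11.1,"dx":29.2,"dy":-76.1,"dz":13,"claw":0},{"wx":0,"wy":0,"wz":11.1,"dx":29.2,"dy":-76.1,"dz":13,"claw":0},{"wx":0,"wy":0,"wz":11.1,"dx":29.2,"dy":-76.1,"dz":13,"claw":0},{"wx":0,"wy":0,"wz":11.1,"dx":29.2,"dy":-76.1,"dz":13,"claw":0},{"wx":0,"wy":0,"wz":11.1,"dx":29.2,"dy":-76.1,"dz":13,"claw":0},{"wx":0,"wy":0,"wz":11.1,"dx":29.2,"dy":-76.1,"dz":13,"claw":0},{"wx":0,"wy":0,"wz":11.1,"dx":29.2,"dy":-76.1,"dz":10,"claw":0},{"wx":0,"wy":0,"wz":11.1,"dx":29.2,"dy":-76.1,"dz":5,"claw":0},{"wx":0,"wy":0,"wz":11.1,"dx":29.2,"dy":-76.1,"dz":0,"claw":0},{"wx":0,"wy":0,"wz":11.1,"dx":29.2,"dy":-76.1,"dz":0,"claw":0}]'
python3 - <<'E'
from h import *
c=shot('scene'); save(c,'s3.png',(195,100,395,260),4)
E
```

```text
time: 2.52
tcp_pos: [467.9, -109.2, 401.9]
orientation: [-180.0, -0.5, 175.8]
ft_force: [0.5, -0.1, 1.0]
opening: -0.2
finger_force: 0.0
```

View pics/s3.png

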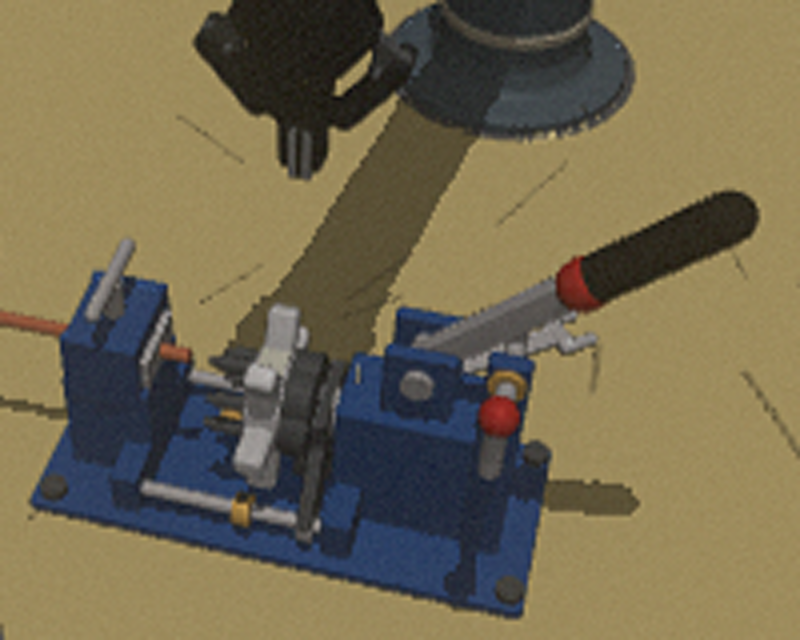

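The closed fingers are at crop (300,175), above and behind the turret; the tab at (285,315) is still unmoved. I'll check the model against depth before descending.

```bash
python3 - <<'E'
from press import *
c=shot('scene'); p=np.load('p.npy')
inv=lambda w:np.round([(w[0]-p[0])*np.cos(np.radians(p[2]))+(w[1]-p[1])*np.sin(np.radians(p[2])),-(w[0]-p[0])*np.sin(np.radians(p[2]))+(w[1]-p[1])*np.cos(np.radians(p[2])),w[2]],1)
print('tip pred',(pix(c,np.array([467.9,-109.2,228.9]))-[195,100])*4)
for u,v in [(300,170),(285,320),(283,312),(263,378),(262,400),(498,415),(495,425),(240,510)]: print(u,v,inv(world(c,195+u//4,100+v//4)), world(c,195+u//4,100+v//4))
for u,v in [(403,112),(400,150),(397,180),(396,205),(397,232)]: print('T',u,v,inv(world(T,130+int(u/3.2),145+int(v/3.2))))
E
```

```text
tip pred [300.52024016 168.96760823]
300 170 [-43.5   3.9 241.7] [ 482.5 -107.   241.7]
285 320 [-19.9   1.5 136.7] [ 505.9 -111.1  136.7]
283 312 [-24.6  -2.4 138.2] [ 500.9 -114.7  138.2]
263 378 [ 34.3   1.2 141.2] [ 559.9 -115.3  141.2]
262 400 [ 25.3  -1.6 108.6] [ 550.7 -117.4  108.6]
498 415 [ 98.8 145.7 225.2] [634.6  24.2 225.2]
495 425 [100.2 144.8 217. ] [635.9  23.2 217. ]
240 510 [59.7 -5.5 39.3] [ 584.8 -123.8   39.3]
T 403 112 [51.5  1.3 91.4]
T 400 150 [ 18.1  -2.1 138.7]
T 397 180 [ -7.7  -1.4 120.8]
T 396 205 [-29.6  -1.  141.8]
T 397 232 [-50.3  -4.7  93.5]
```

```bash
python3 -m jog '[{"wx":0,"wy":0,"wz":0,"dx":0,"dy":0,"dz":-5,"claw":0},{"wx":0,"wy":0,"wz":0,"dx":0,"dy":0,"dz":-10,"claw":0},{"wx":0,"wy":0,"wz":0,"dx":1,"dy":-0.1,"dz":-10,"claw":0},{"wx":0,"wy":0,"wz":0,"dx":2,"dy":-0.15,"dz":-9.9,"claw":0},{"wx":0,"wy":0,"wz":0,"dx":2.7,"dy":-0.2,"dz":-9.7,"claw":0},{"wx":0,"wy":0,"wz":0,"dx":3.4,"dy":-0.25,"dz":-9.4,"claw":0},{"wx":0,"wy":0,"wz":0,"dx":4.1,"dy":-0.3,"dz":-9.1,"claw":0}]'; python3 -m jog '[{"wx":0,"wy":0,"wz":0,"dx":0.4,"dy":0,"dz":0.1,"claw":0},{"wx":0,"wy":0,"wz":0,"dx":0.9,"dy":-0.1,"dz":0.2,"claw":0}]'
python3 - <<'E'
from h import *
c=shot('scene'); save(c,'s4.png',(245,150,345,240),6)
E
```

```text
time: 3.5
tcp_pos: [511.9, -112.9, 316.1]
orientation: [180.0, 0.3, 175.9]
ft_force: [-0.3, -0.0, -0.2]
opening: 0.1
finger_force: 0.1
time: 3.75
tcp_pos: [520.0, -113.7, 316.4]
orientation: [180.0, 0.1, 175.9]
ft_force: [0.1, 0.0, 0.0]
opening: -0.4
finger_force: 0.0
```

View pics/s4.png

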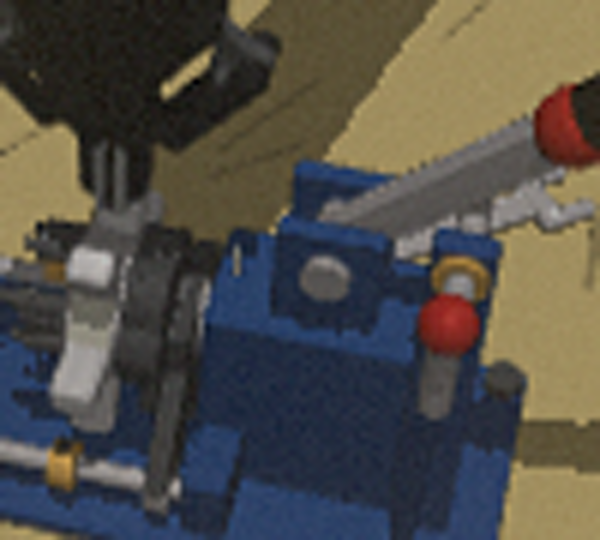

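Click one is done: the white patch has moved round to the +x side at (95,315), the brass is at (52,270), and there's no residual force. On to click two.

```bash
python3 -m jog '[{"wx":0,"wy":0,"wz":0,"dx":0,"dy":0,"dz":3,"claw":0},{"wx":0,"wy":0,"wz":0,"dx":-2.5,"dy":0.2,"dz":3,"claw":0},{"wx":0,"wy":0,"wz":0,"dx":-5.1,"dy":0.4,"dz":3,"claw":0},{"wx":0,"wy":0,"wz":0,"dx":-5.1,"dy":0.4,"dz":-1.3,"claw":0},{"wx":0,"wy":0,"wz":0,"dx":-4.1,"dy":0.3,"dz":-1.3,"claw":0},{"wx":0,"wy":0,"wz":0,"dx":-3,"dy":0.2,"dz":-1.2,"claw":0},{"wx":0,"wy":0,"wz":0,"dx":-2.3,"dy":0.15,"dz":-1,"claw":0},{"wx":0,"wy":0,"wz":0,"dx":-1.6,"dy":0.1,"dz":-0.6,"claw":0},{"wx":0,"wy":0,"wz":0,"dx":-1.1,"dy":0.1,"dz":-0.3,"claw":0}]'; python3 -m jog '[{"wx":0,"wy":0,"wz":0,"dx":0.6,"dy":0,"dz":0.2,"claw":0},{"wx":0,"wy":0,"wz":0,"dx":1.1,"dy":-0.1,"dz":0.3,"claw":0},{"wx":0,"wy":0,"wz":0,"dx":1.1,"dy":-0.1,"dz":3.3,"claw":0}]'
python3 - <<'E'
from h import *
p=np.load('p.npy')
from press import W
c=shot('scene')
for a in range(0,360,60):
    A=np.radians(a); q=[pix(c,W(p,(24*np.sin(A),y,85+24*np.cos(A)))) for y in(-30,-26,-22)]
    print(a,[c['image'][int(v),int(u)].tolist() for u,v in q])
E
```

```text
time: 4.92
tcp_pos: [509.6, -112.9, 313.7]
orientation: [-180.0, 0.1, 175.9]
ft_force: [0.1, -0.3, -0.4]
opening: -0.1
finger_force: 0.3
time: 5.3
tcp_pos: [519.4, -113.3, 344.7]
orientation: [-180.0, -0.2, 175.9]
ft_force: [-0.2, -0.1, 0.7]
opening: -0.0
finger_force: 0.0
0 [[67, 69, 67], [69, 68, 65], [67, 66, 64]]
60 [[72, 71, 67], [68, 65, 62], [69, 69, 66]]
120 [[56, 51, 52], [46, 48, 45], [72, 71, 69]]
180 [[52, 50, 48], [53, 53, 51], [64, 61, 61]]
240 [[46, 45, 44], [145, 142, 139], [173, 170, 168]]
300 [[99, 75, 40], [100, 77, 41], [103, 79, 43]]
```

The brass is now at the 300° station, so two clicks are done. Third click.

```bash
python3 -m jog '[{"wx":0,"wy":0,"wz":0,"dx":-2.7,"dy":0.2,"dz":0,"claw":0},{"wx":0,"wy":0,"wz":0,"dx":-5.1,"dy":0.4,"dz":0,"claw":0},{"wx":0,"wy":0,"wz":0,"dx":-5.1,"dy":0.4,"dz":-4.3,"claw":0},{"wx":0,"wy":0,"wz":0,"dx":-4.1,"dy":0.3,"dz":-4.3,"claw":0},{"wx":0,"wy":0,"wz":0,"dx":-3,"dy":0.2,"dz":-4.2,"claw":0},{"wx":0,"wy":0,"wz":0,"dx":-2.3,"dy":0.15,"dz":-4,"claw":0},{"wx":0,"wy":0,"wz":0,"dx":-1.6,"dy":0.1,"dz":-3.6,"claw":0},{"wx":0,"wy":0,"wz":0,"dx":-1.1,"dy":0.1,"dz":-3.3,"claw":0},{"wx":0,"wy":0,"wz":0,"dx":-0.5,"dy":0.1,"dz":-3.1,"claw":0},{"wx":0,"wy":0,"wz":0,"dx":0,"dy":0,"dz":-3,"claw":0},{"wx":0,"wy":0,"wz":0,"dx":0,"dy":0,"dz":3,"claw":0},{"wx":0,"wy":0,"wz":0,"dx":0,"dy":0,"dz":8,"claw":0}]'
python3 - <<'E'
from h import *
p=np.load('p.npy')
from press import W
c=shot('scene')
for a in range(0,360,60):
    A=np.radians(a); q=[pix(c,W(p,(24*np.sin(A),y,85+24*np.cos(A)))) for y in(-30,-26,-22)]
    print(a,[c['image'][int(v),int(u)].tolist() for u,v in q])
save(c,'s5.png',(235,140,335,240),6)
E
```

```text
time: 6.85
tcp_pos: [519.7, -113.8, 427.5]
orientation: [-180.0, 0.0, 175.9]
ft_force: [0.9, -0.0, -0.2]
opening: -0.3
finger_force: 0.0
0 [[180, 141, 75], [179, 139, 76], [167, 127, 63]]
60 [[73, 70, 69], [70, 68, 65], [73, 71, 70]]
120 [[50, 51, 46], [47, 48, 43], [72, 67, 65]]
180 [[57, 54, 51], [56, 54, 51], [62, 62, 57]]
240 [[66, 63, 59], [139, 137, 134], [170, 168, 164]]
300 [[92, 84, 70], [62, 53, 44], [47, 44, 42]]
```

View pics/s5.png

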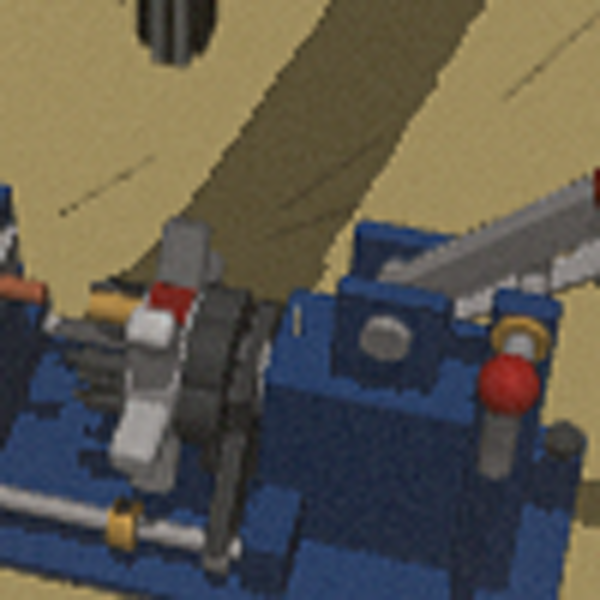

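The red patch and brass gauge are now at the top, at (170,300) and (115,305), with the tabs at their clicked angle. The gauge is in line, so next is the catch bolt.

```bash
python3 -m jog '[{"wx":0,"wy":0,"wz":0,"dx":6.6,"dy":-0.5,"dz":0,"claw":0},{"wx":0,"wy":0,"wz":0,"dx":6.6,"dy":-0.5,"dz":0,"claw":0},{"wx":0,"wy":0,"wz":0,"dx":7.6,"dy":13.6,"dz":0,"claw":0},{"wx":0,"wy":0,"wz":0,"dx":7.6,"dy":13.6,"dz":0,"claw":0},{"wx":0,"wy":0,"wz":0,"dx":7.6,"dy":13.6,"dz":0,"claw":0},{"wx":0,"wy":0,"wz":0,"dx":7.6,"dy":13.6,"dz":-3,"claw":0},{"wx":0,"wy":0,"wz":0,"dx":7.6,"dy":13.6,"dz":-6.4,"claw":0},{"wx":0,"wy":0,"wz":0,"dx":7.6,"dy":13.6,"dz":-6.4,"claw":0}]'
```

```text
time: 7.9
tcp_pos: [594.1, 21.6, 359.5]
orientation: [-179.9, -0.3, 175.8]
ft_force: [-0.3, 0.0, -1.0]
opening: -0.1
finger_force: 0.0
```

```bash
python3 -m jog '[{"wx":0,"wy":0,"wz":0,"dx":1,"dy":-0.1,"dz":0,"claw":0},{"wx":0,"wy":0,"wz":0,"dx":2,"dy":-0.15,"dz":0,"claw":0},{"wx":0,"wy":0,"wz":0,"dx":2.8,"dy":-0.2,"dz":0,"claw":0},{"wx":0,"wy":0,"wz":0,"dx":3.3,"dy":-0.25,"dz":0,"claw":0},{"wx":0,"wy":0,"wz":0,"dx":3.3,"dy":-0.25,"dz":0,"claw":0}]'; python3 -m jog '[{"wx":0,"wy":0,"wz":0,"dx":0.3,"dy":0,"dz":0,"claw":0},{"wx":0,"wy":0,"wz":0,"dx":0.3,"dy":0,"dz":0,"claw":0}]'
```

```text
time: 8.52
tcp_pos: [629.1, 19.8, 362.2]
orientation: [180.0, 0.1, 175.9]
ft_force: [-0.4, -0.5, -0.1]
opening: 0.1
finger_force: 0.0
time: 8.78
tcp_pos: [630.8, 19.9, 361.8]
orientation: [180.0, -0.1, 175.9]
ft_force: [-5.3, -0.5, 3.2]
opening: 0.1
finger_force: 2.4
```

```bash
python3 -m jog '[{"wx":0,"wy":0,"wz":0,"dx":0.2,"dy":0,"dz":0,"claw":0},{"wx":0,"wy":0,"wz":0,"dx":0.3,"dy":0,"dz":0,"claw":0},{"wx":0,"wy":0,"wz":0,"dx":0.3,"dy":0,"dz":0,"claw":0}]'
python3 - <<'E'
from press import *
p=np.load('p.npy'); c=shot('scene')
for j in (0,.03): print((pix(c,W(p,(88+1000*j,147,214)))).round(1))
im=c['image'].astype(int); m=(im[...,0]>110)&(im[...,1]<60)&(im[...,2]<60); m[:,:300]=0
n,l,s,ce=cv2.connectedComponentsWithStats(m.astype(np.uint8)); 
for i in range(1,n):
    if s[i,4]>15: print(s[i],ce[i])
E
```

```text
time: 9.15
tcp_pos: [632.2, 19.8, 361.7]
orientation: [180.0, -0.5, 175.9]
ft_force: [-12.0, -1.4, 6.9]
opening: 0.0
finger_force: 6.2
[319.9 202.9]
[317.4 213.6]
[418  17  16   6  40] [426.15   20.325]
[313 211  10   6  44] [317.56818182 213.27272727]
```

The bolt is hard on its stop (12 N against 3 N of sliding), and the red ball is in the picture where 30 mm of travel predicts. I'll back off and go over to the lever.

```bash
python3 -m jog '[{"wx":0,"wy":0,"wz":0,"dx":-1.2,"dy":0.1,"dz":0,"claw":0},{"wx":0,"wy":0,"wz":0,"dx":-1.2,"dy":0.1,"dz":6,"claw":0},{"wx":0,"wy":0,"wz":0,"dx":-1.2,"dy":0.1,"dz":12.5,"claw":0},{"wx":0,"wy":0,"wz":0,"dx":-1.2,"dy":0.1,"dz":12.5,"claw":0},{"wx":0,"wy":0,"wz":0,"dx":-9.4,"dy":6.4,"dz":12.5,"claw":0},{"wx":0,"wy":0,"wz":0,"dx":-9.4,"dy":6.4,"dz":12.5,"claw":0},{"wx":0,"wy":0,"wz":0,"dx":-9.4,"dy":6.4,"dz":12.5,"claw":0}]'
```

```text
time: 10.07
tcp_pos: [538.4, 86.6, 486.1]
orientation: [179.9, -0.1, 176.2]
ft_force: [0.4, -0.3, -0.1]
opening: -0.2
finger_force: 0.0
```

```bash
python3 -m jog '[{"wx":0,"wy":0,"wz":0,"dx":0.1,"dy":-0.2,"dz":-1.5,"claw":0},{"wx":0,"wy":0,"wz":0,"dx":0.1,"dy":-0.2,"dz":-2.4,"claw":0},{"wx":0,"wy":0,"wz":0,"dx":0.2,"dy":0.5,"dz":-3.3,"claw":0},{"wx":0,"wy":0,"wz":0,"dx":0.2,"dy":1.2,"dz":-4.2,"claw":0},{"wx":0,"wy":0,"wz":0,"dx":0.2,"dy":2,"dz":-5.3,"claw":0},{"wx":0,"wy":0,"wz":0,"dx":0.3,"dy":2.6,"dz":-6.3,"claw":0},{"wx":0,"wy":0,"wz":0,"dx":0.3,"dy":3.3,"dz":-7.6,"claw":0},{"wx":0,"wy":0,"wz":0,"dx":0.4,"dy":3.9,"dz":-9,"claw":0},{"wx":0,"wy":0,"wz":0,"dx":0.4,"dy":4.5,"dz":-10.4,"claw":0},{"wx":0,"wy":0,"wz":0,"dx":0.4,"dy":4.9,"dz":-11.7,"claw":0},{"wx":0,"wy":0,"wz":0,"dx":0.4,"dy":4.9,"dz":-11.7,"claw":0}]'; python3 -m jog '[{"wx":0,"wy":0,"wz":0,"dx":0,"dy":0.1,"dz":-0.4,"claw":0},{"wx":0,"wy":0,"wz":0,"dx":0,"dy":0.1,"dz":-0.8,"claw":0},{"wx":0,"wy":0,"wz":0,"dx":0,"dy":0.1,"dz":-0.8,"claw":0}]'
```

```text
time: 11.45
tcp_pos: [545.8, 135.0, 370.7]
orientation: [179.8, 0.2, 175.9]
ft_force: [-0.0, 3.8, 8.1]
opening: -0.4
finger_force: 3.6
time: 11.82
tcp_pos: [545.9, 136.5, 363.6]
orientation: [179.7, 0.3, 175.9]
ft_force: [-0.4, 4.6, 10.2]
opening: 0.2
finger_force: 4.6
```

```bash
for i in 1 ; do python3 -m jog '[{"wx":0,"wy":0,"wz":0,"dx":0,"dy":0.1,"dz":-0.5,"claw":0},{"wx":0,"wy":0,"wz":0,"dx":0,"dy":0.1,"dz":-0.5,"claw":0}]'; python3 -m jog '[{"wx":0,"wy":0,"wz":0,"dx":0,"dy":0.1,"dz":-0.5,"claw":0},{"wx":0,"wy":0,"wz":0,"dx":0,"dy":0.1,"dz":-0.5,"claw":0}]'; done
```

```text
time: 12.08
tcp_pos: [545.9, 137.7, 358.6]
orientation: [179.6, 0.3, 175.9]
ft_force: [-0.4, 4.8, 9.7]
opening: -0.2
finger_force: 4.7
time: 12.32
tcp_pos: [545.9, 138.7, 353.6]
orientation: [179.6, 0.3, 176.0]
ft_force: [-0.1, 4.5, 9.9]
opening: 0.1
finger_force: 4.7
```

```bash
python3 -m jog '[{"wx":0,"wy":0,"wz":0,"dx":0,"dy":0,"dz":-0.4,"claw":0},{"wx":0,"wy":0,"wz":0,"dx":0,"dy":0,"dz":-0.4,"claw":0}]'; python3 -m jog '[{"wx":0,"wy":0,"wz":0,"dx":0,"dy":0,"dz":-0.4,"claw":0},{"wx":0,"wy":0,"wz":0,"dx":0,"dy":0,"dz":-0.4,"claw":0}]'
```

```text
time: 12.58
tcp_pos: [546.0, 139.2, 349.7]
orientation: [179.6, 0.3, 176.0]
ft_force: [-0.4, 5.8, 10.6]
opening: -0.1
finger_force: 4.9
time: 12.82
tcp_pos: [546.0, 139.6, 345.8]
orientation: [179.6, 0.3, 176.0]
ft_force: [-1.0, 7.3, 10.0]
opening: -0.0
finger_force: 5.0
```

```bash
python3 -m jog '[{"wx":0,"wy":0,"wz":0,"dx":0,"dy":0.15,"dz":-0.4,"claw":0},{"wx":0,"wy":0,"wz":0,"dx":0,"dy":0.15,"dz":-0.4,"claw":0}]'; python3 -m jog '[{"wx":0,"wy":0,"wz":0,"dx":0,"dy":0.15,"dz":-0.3,"claw":0},{"wx":0,"wy":0,"wz":0,"dx":0,"dy":0.15,"dz":-0.3,"claw":0}]'
```

```text
time: 13.08
tcp_pos: [546.0, 140.4, 341.7]
orientation: [179.6, 0.3, 176.0]
ft_force: [0.5, 5.2, 10.2]
opening: -0.2
finger_force: 5.1
time: 13.32
tcp_pos: [546.2, 140.7, 340.2]
orientation: [179.7, 0.3, 175.9]
ft_force: [-3.6, 2.2, 19.6]
opening: 0.1
finger_force: 10.0
```

The stop is felt: force rose from 10 to 19.6 N. I'll press very slightly more and hold.

```bash
python3 -m jog '[{"wx":0,"wy":0,"wz":0,"dx":0,"dy":0,"dz":-0.05,"claw":0},{"wx":0,"wy":0,"wz":0,"dx":0,"dy":0,"dz":-0.05,"claw":0},{"wx":0,"wy":0,"wz":0,"dx":0,"dy":0,"dz":-0.05,"claw":0}]'
```

```text
time: 13.7
tcp_pos: [546.2, 140.6, 340.0]
orientation: [179.7, 0.3, 175.9]
ft_force: [-4.6, 3.1, 21.7]
opening: 0.1
finger_force: 11.0
```

```bash
python3 -m jog '[{"wx":0,"wy":0,"wz":0,"dx":0,"dy":0,"dz":-0.04,"claw":0},{"wx":0,"wy":0,"wz":0,"dx":0,"dy":0,"dz":-0.04,"claw":0},{"wx":0,"wy":0,"wz":0,"dx":0,"dy":0,"dz":-0.04,"claw":0},{"wx":0,"wy":0,"wz":0,"dx":0,"dy":0,"dz":-0.04,"claw":0},{"wx":0,"wy":0,"wz":0,"dx":0,"dy":0,"dz":-0.04,"claw":0},{"wx":0,"wy":0,"wz":0,"dx":0,"dy":0,"dz":-0.04,"claw":0}]'
python3 - <<'E'
from h import *
c=shot('scene'); save(c,'s6.png',(235,160,335,240),7)
E
```

```text
time: 14.45
tcp_pos: [546.2, 140.7, 339.9]
orientation: [179.6, 0.3, 175.9]
ft_force: [-5.2, 2.0, 23.6]
opening: -0.1
finger_force: 11.9
```

View pics/s6.png

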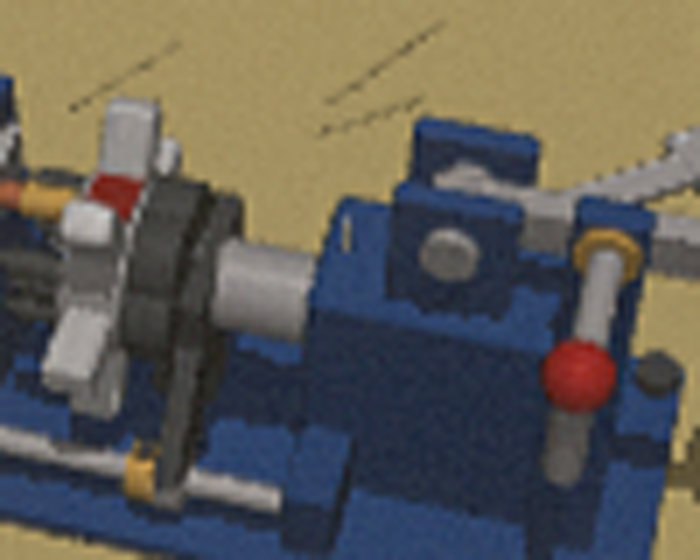

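The shoulder is hard against the brass collar at (140,470), and the gauge is touching the tube end at (25,195). I'll let the lever up along its arc and then clear it.

```bash
python3 -m jog '[{"wx":0,"wy":0,"wz":0,"dx":0,"dy":-0.2,"dz":1.2,"claw":0},{"wx":0,"wy":0,"wz":0,"dx":0,"dy":-0.5,"dz":2.7,"claw":0},{"wx":0,"wy":0,"wz":0,"dx":0,"dy":-0.9,"dz":4.2,"claw":0},{"wx":0,"wy":0,"wz":0,"dx":0,"dy":-1.4,"dz":5.6,"claw":0},{"wx":0,"wy":0,"wz":0,"dx":-0.1,"dy":-2.1,"dz":7,"claw":0},{"wx":0,"wy":0,"wz":0,"dx":-0.1,"dy":-2.9,"dz":8.3,"claw":0},{"wx":0,"wy":0,"wz":0,"dx":-0.2,"dy":-3.8,"dz":9.6,"claw":0},{"wx":0,"wy":0,"wz":0,"dx":-0.3,"dy":-4.8,"dz":10.9,"claw":0},{"wx":0,"wy":0,"wz":0,"dx":-0.3,"dy":-5.7,"dz":12.1,"claw":0},{"wx":0,"wy":0,"wz":0,"dx":-0.3,"dy":-6.5,"dz":14,"claw":0},{"wx":0,"wy":0,"wz":0,"dx":-0.3,"dy":-7.5,"dz":19,"claw":0},{"wx":0,"wy":0,"wz":0,"dx":-0.3,"dy":-7.5,"dz":19,"claw":0},{"wx":0,"wy":0,"wz":0,"dx":-0.3,"dy":-7.5,"dz":19,"claw":0},{"wx":0,"wy":0,"wz":0,"dx":-0.3,"dy":-7.5,"dz":19,"claw":0}]'
python3 - <<'E'
from press import *
p=np.load('p.npy'); c=shot('scene')
for a in range(0,360,60):
    A=np.radians(a); print(a,[c['image'][int(v),int(u)].tolist() for u,v in [pix(c,W(p,(24*np.sin(A),y,85+24*np.cos(A)))) for y in(-30,-22)]])
im=c['image'].astype(int); m=(im[...,0]>90)&(im[...,1]<60)&(im[...,2]<60); m[:,:250]=0
n,l,s,ce=cv2.connectedComponentsWithStats(m.astype(np.uint8))
for i in range(1,n):
    if s[i,4]>8: print(s[i],ce[i].round(1))
for d,n in((c,'now'),(S,'start')): # copper along tube line
    print(n,[(y,d['image'][int(v),int(u)].tolist()) for y in range(-75,-25,3) for u,v in [pix(d,W(p,(0,y,111)))]])
d=np.abs(c['image'].astype(int)-S['image']).sum(2)>90; d[:, :]&=True
n,l,s,ce=cv2.connectedComponentsWithStats(d.astype(np.uint8)); print([x.tolist() for x in s[1:] if x[4]>25])
E
```

```text
time: 16.25
tcp_pos: [540.9, 64.5, 524.2]
orientation: [-180.0, -0.2, 175.9]
ft_force: [-0.5, -0.3, -0.7]
opening: 0.1
finger_force: 0.0
0 [[180, 139, 74], [172, 135, 73]]
60 [[76, 76, 72], [71, 71, 67]]
120 [[51, 49, 44], [71, 70, 67]]
180 [[53, 51, 49], [62, 60, 59]]
240 [[63, 63, 53], [169, 166, 162]]
300 [[88, 79, 65], [69, 68, 65]]
[418  17  16   6  45] [425.6  20.4]
[335 167   9   9  50] [338.3 171.3]
[260 187   7   7  29] [263.2 189.4]
[313 209  10   9  72] [317.4 212.9]
[336 298  25  10  63] [347.4 300.9]
now [(-75, [134, 84, 59]), (-72, [148, 87, 60]), (-69, [122, 79, 57]), (-66, [84, 56, 40]), (-63, [44, 58, 89]), (-60, [38, 59, 100]), (-57, [116, 111, 87]), (-54, [123, 109, 75]), (-51, [161, 143, 97]), (-48, [157, 141, 92]), (-45, [156, 137, 91]), (-42, [157, 139, 93]), (-39, [155, 139, 93]), (-36, [156, 137, 90]), (-33, [168, 133, 74]), (-30, [169, 133, 72]), (-27, [174, 133, 69])]
start [(-75, [127, 79, 55]), (-72, [139, 83, 57]), (-69, [115, 75, 55]), (-66, [144, 83, 56]), (-63, [137, 80, 55]), (-60, [138, 79, 55]), (-57, [106, 71, 51]), (-54, [130, 113, 75]), (-51, [154, 136, 91]), (-48, [151, 135, 91]), (-45, [151, 137, 90]), (-42, [98, 91, 74]), (-39, [70, 65, 56]), (-36, [95, 89, 67]), (-33, [63, 63, 61]), (-30, [65, 63, 58]), (-27, [65, 63, 60])]
[[338, 0, 174, 165, 5699], [320, 11, 23, 25, 249], [304, 40, 10, 42, 108], [309, 47, 10, 26, 45], [325, 46, 16, 26, 56], [321, 48, 4, 21, 30], [313, 133, 25, 45, 933], [325, 180, 24, 41, 543], [260, 187, 8, 7, 34], [247, 189, 12, 5, 39], [313, 199, 12, 20, 154], [303, 252, 9, 9, 59]]
```

```bash
python3 -c "
from cell import r
print(r.job_done())"
```

```text
the job is handed in; nothing more can be done
None
```

The job is handed in: the gauge stop is in line, the catch is fully out, the tube was pushed back about 9 mm by the gauge at a firm 23.6 N held on the stop, the lever is back up, and the robot is clear of everything.

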